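# Load the white calibration tile into the reading cradle

## Robot

A 6-joint arm with a two-finger parallel gripper is mounted at the origin on the work surface. World frame = base frame: x ahead of the robot, y to its left, z up, the work surface at z = 0. Lengths are in m, angles in rad, forces in N, time in s.
With the tool pointing down it reaches from about 0.3 to 0.875 m from the base axis. Payload 6.4 kg.
Tool frame: the origin (TCP) lies midway between the tips of the shut fingers; the grasp point (between the pads) lies 19 mm behind it (arm.grip_depth is the distance from the TCP to the grasp point, in m); z points along the fingers, x is the direction in which the jaws open and shut, and the axes are right-handed (so a half turn about z gives the same grasp; the last joint's range is limited). The gripper opens to 88 mm and grips with 3 to 60 N. Pads are 18 mm wide; open, the fingers measure 123 mm over their backs; the gripper's body (75 mm by 187 mm) begins 45 mm behind the grasp point.
Start: joints at [-1.365, 0.181, 1.607, -0, 1.354, -0.206], TCP at [0.23, -0.527, 0.239] pointing down, gripper open.
Joint ranges: [-2.99, 2.99], [-0.89, 2.07], [0.3, 2.58], [-1.14, 4.28], [0, 2.63], [-3.12, 3.12]. Speed limits (rad/s): [2.57, 2.57, 3.01, 3.14, 3.14, 3.14].

## Interface

Orientations are given as a rotation vector (axis times angle).
In Python, from plant import arm, optics, workorder gives the robot as it stands. The module is installed in compiled form; this text tells all that it offers.
- The arm moves only by the tool servo_tool, never from a script. Its argument "increments" is one flat list of numbers, 7 for each row, row after row: the shift along the tool's x, y, z in cm, then the turn, a rotation vector about the tool's x, y, z in degrees, then the opening, from -1 (shut) to 1 (fully open), so that 0 is half open. In form: [x, y, z, ax, ay, az, hand, x, y, z, ax, ay, az, hand, ...]. A call has exactly 10 rows; each row is the pose to reach, as a shift and turn from the pose commanded when the call began, along the tool's axes at that moment; what a row does not reach only later rows make up. A row lasts 1/8 s, in which the tool goes at most 62.5 mm and 10.7 degrees, less where a joint would pass 70% of its speed; a pose out of reach is approached as far as the arm can. A call with a gripper value outside its range is refused whole. The fingers move at their own pace and stop on an object; "force" is the grip in N (left out, the last holds). Time passes only in rows, so rows that repeat a pose let the fingers close, or fill a call up. It gives the time, the measured TCP pose, the force and the opening at its end, in the units of the state.
- arm.get_state(): the state, without advancing time (a new reading comes with each control period).
- optics.get_image(name): name is "scene" or "top" or "wrist"; returns a dict with "color" (400x640x3 uint8, red, green, blue), "K" (3x3 intrinsics, pixels), "rvec" (rotation vector, rad) and "tvec" (3), from world to camera coordinates, as OpenCV has them; the wrist camera has in their place "T_tool_cam" (4x4, takes a point from camera to tool coordinates, whose origin is the TCP and whose axes are the tool frame's). Camera axes: x right, y down, z forward; pixel columns grow to the right and rows downward; lengths in m; the calibration is good to about 2 mm. The wrist camera is an equidistant fisheye: a pixel r from the principal point sees the ray r / f radians off the axis. A picture is of the moment at which its call begins: read the wrist's pose just before it. There is no depth.
- workorder.job_done(): hands the job in, once; it reports no verdict.
The state is a dict: "time": time; "joint_positions": joint angles; "qvel": joint speeds; "joint_torque": joint torques, N m; "tcp_pos": TCP position; "eef_rot": TCP orientation; "ft_force": force on the tool from outside, world axes, zero at the start; "moment": the same for the moment, N m; "finger_gap": finger opening in m.
Only numpy, scipy, OpenCV 4.12 (cv2) and the standard library are available. Lean on these libraries where they do the work, as an engineer would, in place of code of your own. Each camera call takes 0.05 s, during which the arm holds its last target. There are 200 camera calls.

## Task

Take the white calibration tile out of its fitted case and lay it, colour face up, in the sloping reading cradle. It lies flush, so first press its yellow-marked end down so that it tips up in its pocket, then grip the raised end. Leave the blue and orange tiles lying in their pockets.

Things in the scene. Friction and masses are not known exactly. Their poses are not given: they have to be found in the camera images.
- white (a point): centre (half-way up) of the white calibration tile, the one to move: loose block 80 x 40 x 16 mm (x, y, z), white upper half on a dark base, about 120 g. z points up out of the white face; +x points to the end to press (at the yellow mark). It starts flat in any of the case's three pockets, flush with the case top.
- white_press (a point): point on the white tile's top face, 8 mm from its +x end, mid-width: press here straight down with shut fingers (2 to 6 N). After 6 to 12 mm the tile falls the rest by itself, slides a few mm and stays leaning at about 35 degrees, low (+x) end against the pocket's low wall, the other end about 20 mm proud of the case.
- white_grip (a point): point in the white tile half-way up, mid-width, 27 mm from its centre towards its -x end, which is the end that rises. Once tipped, grip across the 40 mm width (along the tile's y) over this point, tool straight down, fingertips just clear of the case top (about 4 mm).
- blue (a point): centre of the blue tile, same size and axes, in another pocket: leave it lying flat there
- orange (a point): centre of the orange tile, same size and axes, in another pocket: leave it lying flat there
- case: the tile case, fixed, slate blue, 109 x 236 x 50 mm (x, y, z); origin mid-underside, +x parallel to the tiles' +x. Pockets at y = -70, 0, +70 mm, 46 mm wide, 16 mm deep, 87 mm long; three walls reach the top, 50 mm above the bench, the +x wall only 36 mm. Each floor is level up to 2 mm past the tile's centre, then slopes down at 35 degrees towards +x; the tile tips over that edge.
- cradle: the reading cradle, fixed: white base plate 120 x 100 x 12 mm with an aluminium bed 92 mm long and 32 mm wide (narrower than the tile, so fingers pass beside it), sloping down towards +x at 35 degrees to a red lip 10 mm high. Origin mid-underside of the base. Highest point 80 mm above the bench.
- seat (a point): where the tile's centre lies when it rests on the cradle bed with an end against the red lip (within 2 mm): 62 mm above the bench; x points down the slope to the lip, y across the bed, z square out of the bed. The bed surface is 8 mm below it along z. Either end may be at the lip; released a little up the slope the tile stays or slides down to the lip.
There are look-alikes about, which are no part of the job. What is shaped like the part that bears orange but brown, green or pink is not meant.

How it is judged:
On the way:
1. the white tile is tipped up in its pocket: leaning more than 23 degrees, its centre still within 30 mm of where it began (angle between white's own z axis and vertical above 0.4 rad and distance of white from where it was at the start of the episode below 0.03 m), for 0.2 s.
At the end, for the whole second after the job is handed in: The white tile lies white face up in the cradle, at rest and released: its centre within 15 mm of the seat point, flat on the bed and square to it within about 10 degrees; the blue and orange tiles lie flat in their pockets, within 12 mm of where they were (distance between white and seat below 0.015 m and angle between the z axis of white and the z axis of seat, either way round below 0.18 rad and angle between the y axis of white and the y axis of seat, either way round below 0.2 rad and angle between white's own z axis and vertical below 1.2 rad and distance of each of blue, orange from where it was at the start of the episode below 0.012 m and angle between each of blue, orange's own z axis and vertical below 0.15 rad); the robot touches nothing.
It fails at once if the blue or orange tile is tipped up or taken out (angle between any of blue, orange's own z axis and vertical above 0.3 rad or distance of any of blue, orange from where it was at the start of the episode above 0.02 m).
It also fails if it takes over 43 s, if anything falls off the work surface, if the arm or the gripper's body presses on something with over 40 N, if the wrist force passes 120 N, or if a joint passes its speed limit or range.

## Working session

There is one attempt and no reset: what is moved stays moved. The work goes in short steps, Python scripts to look and compute and a tool call to move; the robot and the scene stay as the last step left them, time stands still between calls to the robot, and variables do not carry over. Pictures are saved under pics/ and viewed, about 8 in all and at most 12, crops included, and the job is handed in when it is done.

Besides the shell and the picture viewer there is one more tool, called as name(argument=value, ...) on one line, values as JSON. servo_tool: Moves the arm, as the interface text tells. Its arguments: {"type":"object","properties":{"increments":{"type":"array"},"force":{"type":"number"}},"required":["increments"]}

```bash
mkdir -p pics; python3 - <<'E'
from plant import arm, optics
import cv2,numpy as np
s=arm.get_state();print(s['time'],s['tcp_pos'],s['eef_rot'],s['finger_gap'])
for n in ['scene','top']:
    d=optics.get_image(n);np.savez(n+'0.npz',**d);cv2.imwrite(f'pics/{n}0.png',d['color'][:,:,::-1])
    print(n,d['K'],d['rvec'],d['tvec'])
E
```

```text
0.0 [ 0.23006341 -0.52638658  0.2378492 ] [-2.62767983e+00  1.71965484e+00  1.88941378e-03] 0.08820778083280661
scene [[381.11900813   0.         325.43518185]
 [  0.         381.11900813 203.68319737]
 [  0.           0.           1.        ]] [ 2.1844172   1.2998891  -0.42057632] [-0.22872041 -0.37021227  1.20003976]
top [[450.76614661   0.         316.2385148 ]
 [  0.         450.76614661 194.69630931]
 [  0.           0.           1.        ]] [ 2.1184541  -2.07003627  0.24442128] [-0.04627542  0.55726303  0.82842078]
```

View pics/top0.png

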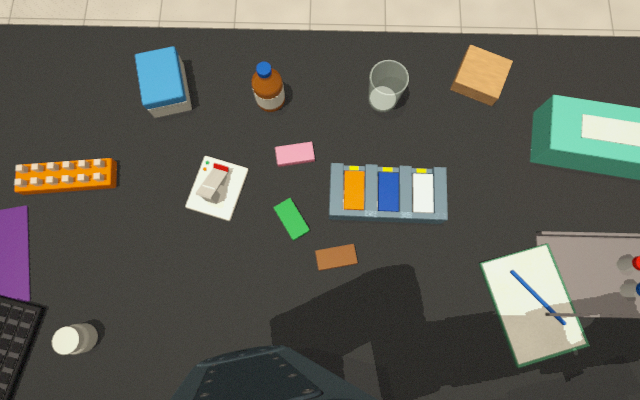

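View pics/scene0.png

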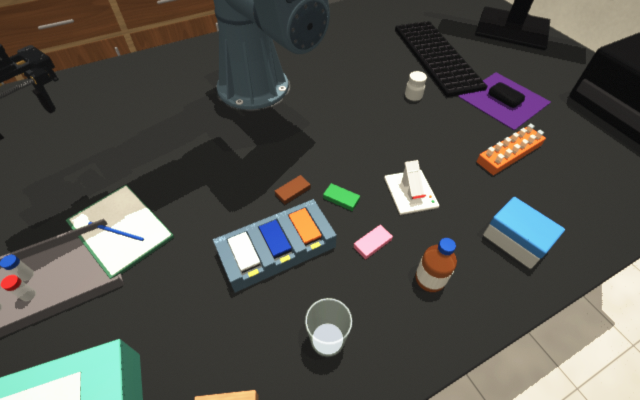

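```bash
cat > h.py <<'E'
import cv2,numpy as np
from scipy.spatial.transform import Rotation as R
def ray_plane(d,px,z):
    Rm=cv2.Rodrigues(np.asarray(d['rvec']))[0];t=np.asarray(d['tvec']).ravel();c=-Rm.T@t
    px=np.atleast_2d(np.float64(px)); v=np.c_[(px-d['K'][:2,2])/d['K'][0,0],np.ones(len(px))]@Rm
    return c+v*((z-c[2])/v[:,2])[:,None]
def blob(img,lo,hi,near,rad=45,minA=8):
    m=cv2.inRange(cv2.cvtColor(img,cv2.COLOR_RGB2HSV),np.array(lo),np.array(hi))
    k=np.zeros_like(m);cv2.circle(k,near,rad,255,-1);m&=k
    cs=cv2.findContours(m,cv2.RETR_EXTERNAL,cv2.CHAIN_APPROX_NONE)[0]
    return max(cs,key=cv2.contourArea)
def rect(d,c,z):
    P=ray_plane(d,c.reshape(-1,2),z);r=cv2.minAreaRect(np.float32(P[:,:2]*1000));return r,cv2.boxPoints(r)
W=((0,0,140),(179,60,255));Y=((22,150,120),(35,255,255));B=((105,150,60),(130,255,255));O=((8,150,150),(20,255,255));RD=((0,150,100),(7,255,255))
E
python3 - <<'E'
from h import *
T=dict(np.load('top0.npz'));S=dict(np.load('scene0.npz'))
for n,d,q in (('top',T,[(423,193),(388,190),(354,190),(217,187),(221,168),(422,171)]),('scene',S,[(243,251),(276,238),(304,226),(411,195),(418,197),(252,272)])):
    for nm,c,p,z,r in zip('white blue orange plate lip yellow'.split(),[W,B,O,W,RD,Y],q,[.05,.05,.05,.012,.03,.036],[26,26,26,45,20,10]):
        b=blob(d['color'],*c,p,r);rr,bx=rect(d,b,z);print(n,nm,np.round(rr[0]),np.round(rr[1]),round(rr[2],1),np.round(bx).tolist())
E
```

```text
top white [ 571. -249.] [ 93. 103.] 88.8 [[518.0, -295.0], [621.0, -297.0], [623.0, -204.0], [520.0, -202.0]]
top blue [ 572. -178.] [41. 80.] 88.9 [[532.0, -198.0], [612.0, -199.0], [613.0, -158.0], [533.0, -157.0]]
top orange [ 574. -110.] [80. 41.] 0.5 [[534.0, -90.0], [534.0, -131.0], [614.0, -130.0], [614.0, -89.0]]
top plate [583. 178.] [101. 121.] 74.2 [[511.0, 146.0], [627.0, 114.0], [654.0, 210.0], [538.0, 243.0]]
top lip [622. 169.] [31.  9.] 75.0 [[613.0, 155.0], [622.0, 153.0], [630.0, 183.0], [621.0, 185.0]]
top yellow [ 623. -250.] [ 9. 17.] 1.3 [[619.0, -241.0], [619.0, -258.0], [628.0, -258.0], [627.0, -241.0]]
scene white [ 577. -249.] [ 93. 114.] 88.9 [[519.0, -294.0], [633.0, -296.0], [635.0, -203.0], [521.0, -201.0]]
scene blue [ 576. -178.] [42. 83.] 89.0 [[534.0, -199.0], [617.0, -200.0], [618.0, -158.0], [535.0, -157.0]]
scene orange [ 577. -109.] [42. 83.] 88.9 [[536.0, -129.0], [618.0, -131.0], [619.0, -89.0], [536.0, -87.0]]
scene plate [571. 182.] [104. 160.] 72.8 [[479.0, 156.0], [631.0, 109.0], [662.0, 209.0], [510.0, 256.0]]
scene lip [620. 171.] [29.  5.] 73.5 [[614.0, 158.0], [619.0, 156.0], [627.0, 184.0], [622.0, 185.0]]
scene yellow [ 627. -254.] [0. 0.] 0.0 [[627.0, -254.0], [627.0, -254.0], [627.0, -254.0], [627.0, -254.0]]
```

```bash
cat >> h.py <<'E'
def to(pos,yaw,s=None):
    """increments to a tool-down pose whose tool x has world yaw (deg)"""
    if s is None:
        from plant import arm; s=arm.get_state()
    A=R.from_rotvec(s['eef_rot']);a=np.deg2rad(yaw)
    x=np.array([np.cos(a),np.sin(a),0]);z=np.array([0,0,-1.]);B=R.from_matrix(np.c_[x,np.cross(z,x),z])
    print('t',round(s['time'],2),'tcp',np.round(s['tcp_pos'],4),'F',np.round(s['ft_force'],1),'gap',round(s['finger_gap'],4))
    print('inc cm',np.round(A.inv().apply(np.array(pos)-s['tcp_pos'])*100,2),'deg',np.round((A.inv()*B).as_rotvec(degrees=True),1))
def wrist_plane(d,s,px,z):
    """fisheye wrist pixels to world points at height z"""
    px=np.atleast_2d(np.float64(px));uv=(px-d['K'][:2,2])/d['K'][0,0];r=np.linalg.norm(uv,axis=1,keepdims=True)
    v=np.c_[uv/np.maximum(r,1e-9)*np.sin(r),np.cos(r)]
    A=R.from_rotvec(s['eef_rot']);T=d['T_tool_cam'];v=A.apply(v@T[:3,:3].T);c=A.apply(T[:3,3])+s['tcp_pos']
    return c+v*((z-c[2])/v[:,2])[:,None]
E
python3 -c "
from h import *
to([.604,-.2486,.12],-91)
T=dict(np.load('top0.npz'));b=blob(T['color'],*RD,(221,168),20);print(ray_plane(T,b.reshape(-1,2),.036).mean(0), -cv2.Rodrigues(T['rvec'])[0].T@T['tvec'])"
```

```text
t 0.1 tcp [ 0.2301 -0.5265  0.2379] F [-0.4  0.5  0.3] gap 0.0879
inc cm [-10.48 -45.39  11.82] deg [ 0.   0.1 24.6]
[0.61970129 0.16728029 0.036     ] [ 0.34888118 -0.0392686   0.93579078]
```

servo_tool(increments=[-1.3,-5.7,0.5,0,0,3,-1,-2.6,-11.4,1,0,0,6,-1,-3.9,-17.1,2,0,0,9,-1,-5.2,-22.8,3,0,0,12,-1,-6.6,-28.5,5,0,0,16,-1,-7.9,-34.2,7,0,0,20,-1,-9.2,-40,9,0,0,24.6,-1,-10.48,-45.4,11.8,0,0.1,24.6,-1,-10.48,-45.4,11.8,0,0.1,24.6,-1,-10.48,-45.4,11.8,0,0.1,24.6,-1])

```text
time: 1.35
tcp_pos: [0.6039, -0.249, 0.1202]
eef_rot: [2.202, -2.239, 0.001]
ft_force: [0.3, -0.9, 0.6]
finger_gap: 0.0008
```

```bash
python3 - <<'E'
from h import *
from plant import optics,arm
to([.604,-.2486,.06],-91)
s=arm.get_state();d=optics.get_image('wrist');cv2.imwrite('pics/w1.png',d['color'][:,:,::-1]);np.savez('w1.npz',**d,tcp_pos=s['tcp_pos'],eef_rot=s['eef_rot'])
E
```

```text
t 1.35 tcp [ 0.6039 -0.249   0.1202] F [ 0.3 -0.9  0.6] gap 0.0008
inc cm [-0.05 -0.01  6.02] deg [ 0.  -0.1  0. ]
```

View pics/w1.png

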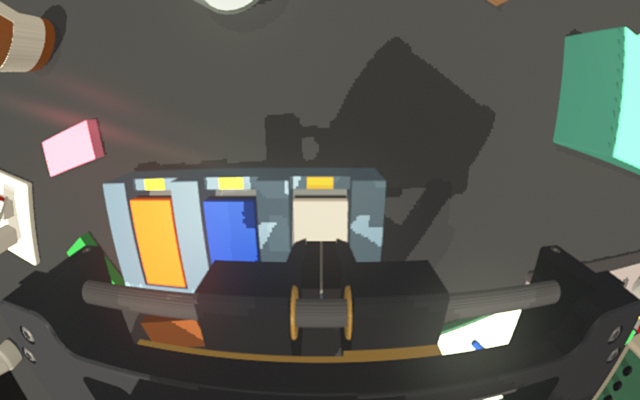

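The wrist view shows the shut fingers over the white tile: its free end is at about (293–349, 197), with the yellow mark at (320, 183).

```bash
python3 - <<'E'
from h import *
d=dict(np.load('w1.npz'))
print(wrist_plane(d,d,[(293,198),(349,198),(321,198),(130,198),(172,198),(205,198),(253,198)],.05).round(4))
E
```

```text
[[ 0.6149 -0.229   0.05  ]
 [ 0.6142 -0.2701  0.05  ]
 [ 0.6146 -0.2496  0.05  ]
 [ 0.6177 -0.0891  0.05  ]
 [ 0.6168 -0.1314  0.05  ]
 [ 0.6162 -0.1605  0.05  ]
 [ 0.6155 -0.199   0.05  ]]
```

servo_tool(increments=[0,0.1,5,0,0,0,-1,0,0.1,6.8,0,0,0,-1,0,0.1,7.2,0,0,0,-1,0,0.1,7.5,0,0,0,-1,0,0.1,7.8,0,0,0,-1,0,0.1,8.1,0,0,0,-1,0,0.1,8.3,0,0,0,-1,0,0.1,8.3,0,0,0,-1,0,0.1,8.3,0,0,0,-1,0,0.1,8.3,0,0,0,-1])

```text
time: 2.65
tcp_pos: [0.6048, -0.2499, 0.0394]
eef_rot: [-2.202, 2.241, -0.008]
ft_force: [1.0, 0.0, 5.4]
finger_gap: 0.0003
```

```bash
python3 - <<'E'
from h import *
from plant import optics,arm
to([.604,-.2486,.12],-91)
im=[]
d=optics.get_image('top');np.savez('top1.npz',**d);im.append(d['color'][130:260,300:480])
d=optics.get_image('scene');np.savez('scene1.npz',**d);im.append(d['color'][190:320,180:360])
cv2.imwrite('pics/p1.png',cv2.resize(np.hstack(im),None,fx=2.2,fy=2.2)[:,:,::-1])
E
```

```text
t 2.65 tcp [ 0.6048 -0.2499  0.0394] F [1.  0.  5.4] gap 0.0003
inc cm [-0.1   0.06 -8.06] deg [-0.2 -0.2  0. ]
```

View pics/p1.png

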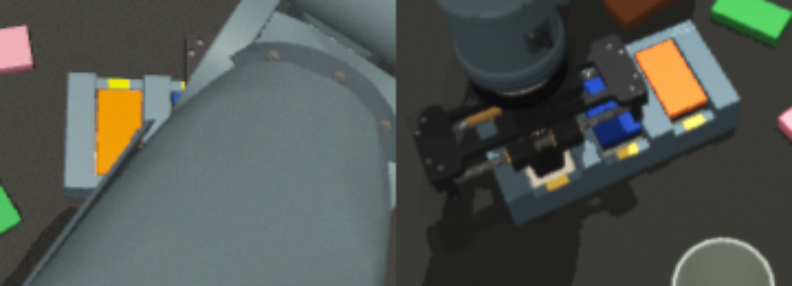

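The fingers are in the tile's end with 5.4 N, not yet fallen; press a little further, then retract.

servo_tool(increments=[0,0,0.15,0,0,0,-1,0,0,0.3,0,0,0,-1,0,0,0.4,0,0,0,-1,0,0,0.4,0,0,0,-1,0,0,-2,0,0,0,-1,0,0,-6,0,0,0,-1,0,0,-10,0,0,0,-1,0,0,-14,0,0,0,-1,0,0,-14,0,0,0,-1,0,0,-14,0,0,0,-1])

```text
time: 4.0
tcp_pos: [0.6028, -0.2487, 0.1769]
eef_rot: [2.201, -2.24, 0.001]
ft_force: [-0.6, 0.8, -0.7]
finger_gap: 0.0004
```

```bash
python3 - <<'E'
from h import *
from plant import optics,arm
to([.54,-.2486,.12],-91)
im=[]
s=arm.get_state();d=optics.get_image('wrist');np.savez('w2.npz',**d,tcp_pos=s['tcp_pos'],eef_rot=s['eef_rot']);im.append(cv2.resize(d['color'][120:320,200:460],(520,400)))
d=optics.get_image('scene');np.savez('scene1.npz',**d);im.append(cv2.resize(d['color'][200:300,190:260],(280,400)))
cv2.imwrite('pics/p2.png',np.hstack(im)[:,:,::-1])
E
```

```text
t 4.0 tcp [ 0.6028 -0.2487  0.1769] F [-0.6  0.8 -0.7] gap 0.0004
inc cm [0.09 6.28 5.7 ] deg [ 0.  -0.1  0. ]
```

View pics/p2.png

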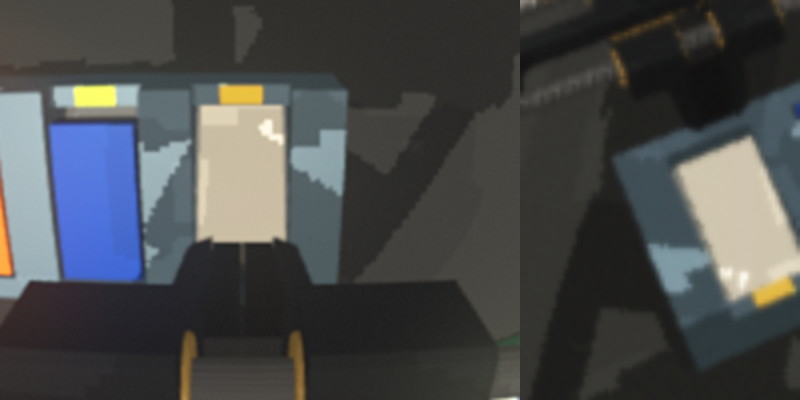

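servo_tool(increments=[0,3,0,0,0,0,0,0,6,0,0,0,0,0.8,0,9,0,0,0,0,0.8,0,12,0,0,0,0,0.8,0,12,0,0,0,0,0.8,0,12,0,0,0,0,0.8,0,12,0,0,0,0,0.8,0,12,0,0,0,0,0.8,0,12,0,0,0,0,0.8,0,12,0,0,0,0,0.8])

```text
time: 5.35
tcp_pos: [0.4834, -0.2469, 0.1776]
eef_rot: [2.201, -2.24, 0.002]
ft_force: [-0.3, 0.3, 0.4]
finger_gap: 0.0792
```

```bash
python3 - <<'E'
from h import *
from plant import optics,arm
to([.54,-.2486,.12],-91)
im=[]
s=arm.get_state();d=optics.get_image('wrist');np.savez('w2.npz',**d,tcp_pos=s['tcp_pos'],eef_rot=s['eef_rot']);im.append(cv2.resize(d['color'][100:300,200:460],(520,400)))
d=optics.get_image('scene');np.savez('scene1.npz',**d);im.append(cv2.resize(d['color'][200:300,190:260],(280,400)))
cv2.imwrite('pics/p3.png',np.hstack(im)[:,:,::-1])
E
```

```text
t 5.35 tcp [ 0.4834 -0.2469  0.1776] F [-0.3  0.3  0.4] gap 0.0792
inc cm [ 0.06 -5.66  5.76] deg [-0.  -0.1  0. ]
```

View pics/p3.png

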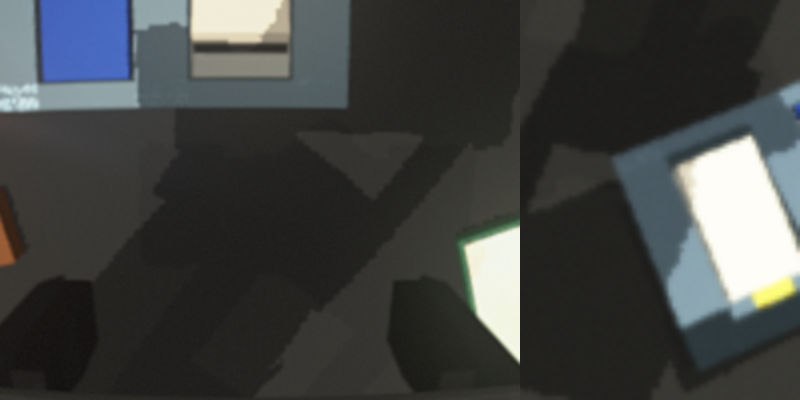

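```bash
python3 - <<'E'
from h import *
d=dict(np.load('w2.npz'));im=d['color']
A=R.from_rotvec(d['eef_rot']);print('cam',A.apply(d['T_tool_cam'][:3,3])+d['tcp_pos'])
cv2.imwrite('pics/p4.png',cv2.resize(im[20:170,180:400],None,fx=3.4,fy=3.4)[:,:,::-1])
E
```

```text
cam [ 0.55857019 -0.24819111  0.3248928 ]
```

View pics/p4.png

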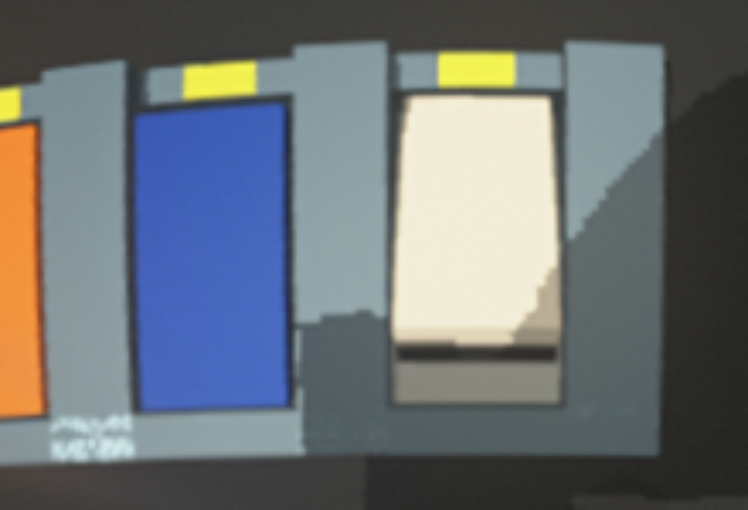

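Tipped: the top face narrows towards +x, and the white end edge with its dark base line is at crop row ~330–350 (image v≈117, u≈320).

```bash
python3 - <<'E'
from h import *
d=dict(np.load('w2.npz'))
P=wrist_plane(d,d,[(180+476/3.4,20+330/3.4),(180+395/3.4,20+330/3.4),(180+559/3.4,20+330/3.4)],.07);print(P.round(4))
print(wrist_plane(d,d,[(180+478/3.4,20+352/3.4)],.061).round(4),wrist_plane(d,d,[(180+478/3.4,20+96/3.4)],.030).round(4))
g=P[0]+[.0061,0,-.014];print('grip',g)
to([g[0],g[1],.12],-91);to([g[0],g[1],.054],-91)
E
```

```text
[[ 0.5517 -0.2478  0.07  ]
 [ 0.5522 -0.2284  0.07  ]
 [ 0.5515 -0.2677  0.07  ]]
[[ 0.546  -0.2482  0.061 ]] [[ 0.6169 -0.2495  0.03  ]]
grip [ 0.55784288 -0.24781384  0.056     ]
t 5.45 tcp [ 0.4833 -0.2469  0.1777] F [-0.5  0.  -0.8] gap 0.0791
inc cm [-0.05 -7.45  5.77] deg [-0.  -0.1 -0. ]
t 5.45 tcp [ 0.4833 -0.2469  0.1777] F [-0.5  0.  -0.8] gap 0.0791
inc cm [-0.06 -7.45 12.37] deg [-0.  -0.1 -0. ]
```

servo_tool(increments=[0,-4,2,0,0,0,0.36,-0.05,-7.45,5,0,0,0,0.36,-0.05,-7.45,8,0,0,0,0.36,-0.05,-7.45,11,0,0,0,0.36,-0.05,-7.45,12.35,0,0,0,0.36,-0.05,-7.45,12.35,0,0,0,0.36,-0.05,-7.45,12.35,0,0,0,-1,-0.05,-7.45,12.35,0,0,0,-1,-0.05,-7.45,12.35,0,0,0,-1,-0.05,-7.45,12.35,0,0,0,-1], force=35)

```text
time: 6.7
tcp_pos: [0.5585, -0.2485, 0.0554]
eef_rot: [2.201, -2.24, 0.006]
ft_force: [-0.3, -0.9, 7.0]
finger_gap: 0.0396
```

servo_tool(increments=[0,0,0,0,0,0,-1,0,0,-1,0,0,0,-1,0,0,-2.5,0,0,0,-1,0,0,-5,0,0,0,-1,0,0,-8,0,0,0,-1,0,0,-11,0,0,0,-1,0,0,-14,0,0,0,-1,0,0,-14,0,0,0,-1,0,0,-14,0,0,0,-1,0,0,-14,0,0,0,-1])

```text
time: 7.95
tcp_pos: [0.5569, -0.2471, 0.1924]
eef_rot: [2.201, -2.24, -0.002]
ft_force: [-0.5, 0.3, -1.6]
finger_gap: 0.0395
```

```bash
python3 - <<'E'
from h import *
from plant import optics,arm
s=arm.get_state();to([.56,.18,.2],-105.5)
d=optics.get_image('wrist');np.savez('w3.npz',**d,tcp_pos=s['tcp_pos'],eef_rot=s['eef_rot']);im=[cv2.resize(d['color'][80:280,190:450],(455,350))]
d=optics.get_image('scene');np.savez('scene3.npz',**d);im.append(cv2.resize(d['color'][150:300,190:340],(345,350)))
cv2.imwrite('pics/p5.png',np.hstack(im)[:,:,::-1])
E
```

```text
t 7.95 tcp [ 0.5569 -0.2471  0.1924] F [-0.5  0.3 -1.6] gap 0.0395
inc cm [-42.71   0.44  -0.76] deg [ 0.1 -0.  14.5]
```

View pics/p5.png

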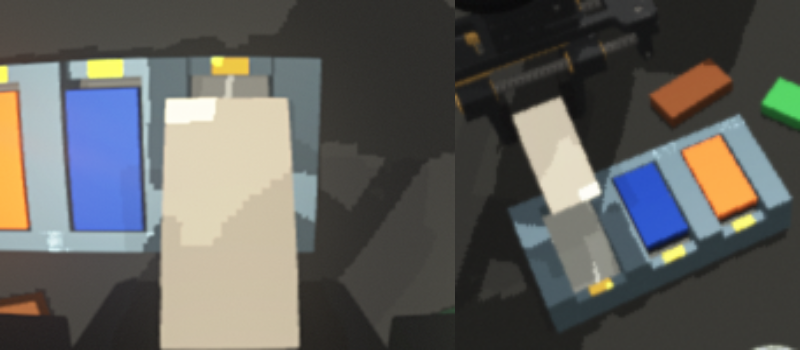

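```bash
python3 - <<'E'
from h import *
d=dict(np.load('w3.npz'))
A=R.from_rotvec(d['eef_rot']);print('f',d['K'][0,0],'cam',A.apply(d['T_tool_cam'][:3,3])+d['tcp_pos'])
from scipy.optimize import brentq
for v,u0,u1 in ((97,164,290),(345,160,299)):
    px=[(190+u/1.75,80+v/1.75) for u in (u0,u1)]
    z=brentq(lambda z:np.linalg.norm(np.diff(wrist_plane(d,d,px,z),axis=0))-.04,.05,.30);print(wrist_plane(d,d,px,z).mean(0),z)
m=np.array([190+227/1.75,80+97/1.75]);g=d['tcp_pos']
# rigid: dist from grip point on axis; tile lean th: far top edge = grip+67*(cos,-sin)+8*(sin,cos)
for th in (25,30,35,40,45,50):
    c,s=np.cos(np.deg2rad(th)),np.sin(np.deg2rad(th))
    z=g[2]+.0015-.067*s+.008*c; print(th,'pred x',g[0]+.067*c+.008*s,'seen x',wrist_plane(d,d,m,z)[0,0])
E
```

```text
f 309.70691628693146 cam [ 0.63238994 -0.24867553  0.33944428]
[ 0.61728466 -0.24777963  0.16754813] 0.16754812780593908
[ 0.55079485 -0.24735551  0.20562167] 0.20562167177391688
25 pred x 0.6209576352254653 seen x 0.6175882208452007
30 pred x 0.6188777694536416 seen x 0.6170990873119047
35 pred x 0.616325865858255 seen x 0.616627916220182
40 pred x 0.613321345966548 seen x 0.6161782934665413
45 pred x 0.6098870759890752 seen x 0.6157536409516278
50 pred x 0.6060491927940341 seen x 0.6153571905374918
```

Held at about 34° lean, square. Now travel to above the cradle.

```bash
python3 - <<'E'
from h import *
to([.565,.1836,.15],-105.5)
E
```

```text
t 8.05 tcp [ 0.5571 -0.2473  0.1927] F [ 0.5 -0.8 -1.9] gap 0.0393
inc cm [-4.31e+01 -4.00e-02  4.26e+00] deg [ 0.1 -0.  14.5]
```

servo_tool(increments=[-3,0,0,0,0,0,-1,-8,0,0,0,0,2,-1,-13.5,0,0,0,0,4,-1,-19,0,0,0,0,6,-1,-24.5,0,0,0,0,8,-1,-30,0,0,0,0,10,-1,-35.5,0,1,0,0,12,-1,-40.5,0,2,0,0,14.5,-1,-43.1,0,3,0,0,14.5,-1,-43.1,0,3,0,0,14.5,-1])

```text
time: 9.3
tcp_pos: [0.564, 0.1849, 0.1617]
eef_rot: [1.903, -2.495, -0.0]
ft_force: [-0.6, -0.3, -1.0]
finger_gap: 0.0395
```

```bash
python3 - <<'E'
from h import *
from plant import optics,arm
s=arm.get_state();to([.565,.1836,.09],-105.5)
d=optics.get_image('wrist');np.savez('w4.npz',**d,tcp_pos=s['tcp_pos'],eef_rot=s['eef_rot']);im=[cv2.resize(d['color'][80:280,190:450],(455,350))]
d=optics.get_image('scene');np.savez('scene4.npz',**d);im.append(cv2.resize(d['color'][130:230,360:460],(345,350)))
cv2.imwrite('pics/p6.png',np.hstack(im)[:,:,::-1])
E
```

```text
t 9.3 tcp [0.564  0.1849 0.1617] F [-0.6 -0.3 -1. ] gap 0.0395
inc cm [ 0.08 -0.15  7.17] deg [ 0.1 -0.1  0.2]
```

View pics/p6.png

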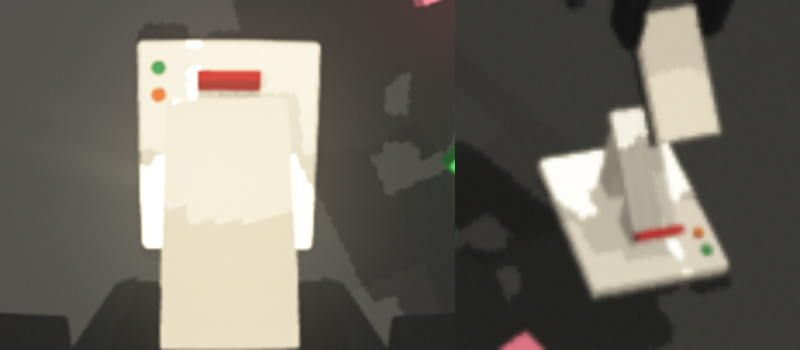

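The tile hangs above and square to the cradle; red lip at crop (198–260, 71–90), plate's front corners at (138,41) and (320,43).

```bash
python3 - <<'E'
from h import *
d=dict(np.load('w4.npz'));f=lambda u,v,z:wrist_plane(d,d,[(190+u/1.75,80+v/1.75)],z)[0]
ex=np.array([np.cos(np.deg2rad(-15.5)),np.sin(np.deg2rad(-15.5)),0]);ey=np.array([-ex[1],ex[0],0])
print('front corners',f(138,41,.012),f(320,43,.012)); 
print('plate centre from front mid',(f(138,41,.012)+f(320,43,.012))/2-.06*ex)
L=f(229,90,.036);print('lip inner',L,'outer top',f(229,71,.039),'ends',f(198,80,.039),f(260,80,.039))
for nm,p,off in(('wrist',L,.031),):
  seat=p-off*ex;print('seat',seat)
seat[2]=0
for s in ([.589,.177,0],seat): print('tcp target',np.array(s)-.0247*ex)
E
```

```text
front corners [0.65487106 0.21056361 0.012     ] [0.62760297 0.11542214 0.012     ]
plate centre from front mid [0.58341919 0.17902718 0.012     ]
lip inner [0.61679888 0.16980489 0.036     ] outer top [0.62617305 0.16723916 0.039     ] ends [0.62596967 0.1831843  0.039     ] [0.61784927 0.15363077 0.039     ]
seat [0.58692633 0.17808928 0.036     ]
tcp target [0.56519833 0.18360079 0.        ]
tcp target [0.56312466 0.18469007 0.        ]
```

servo_tool(increments=[0,0,2,0,0,0,-1,0,0,4,0,0,0,-1,0,0,6,0,0,0,-1,0,0,7,0,0,0,-1,0,0,7.5,0,0,0,-1,0,0,7.7,0,0,0,-1,0,0,7.8,0,0,0,-1,0,0,7.9,0,0,0,-1,0,0,8,0,0,0,-1,0,0,8,0,0,0,-1])

```text
time: 10.65
tcp_pos: [0.5654, 0.183, 0.0836]
eef_rot: [1.901, -2.5, 0.003]
ft_force: [0.4, 0.3, -0.5]
finger_gap: 0.0392
```

servo_tool(increments=[0,0,0.1,0,0,0,-1,0,0,0.2,0,0,0,-1,0,0,0.3,0,0,0,-1,0,0,0.3,0,0,0,-1,0,0,0.35,0,0,0,-1,0,0,0.4,0,0,0,-1,0,0,0.4,0,0,0,-1,0,0,0.4,0,0,0,-1,0,0,0.4,0,0,0,-1,0,0,0.4,0,0,0,-1])

```text
time: 11.9
tcp_pos: [0.5657, 0.183, 0.0798]
eef_rot: [1.901, -2.501, 0.003]
ft_force: [1.8, -0.3, 3.3]
finger_gap: 0.0398
```

Contact at about 3 N: release and withdraw upward.

servo_tool(increments=[0,0,0,0,0,0,0,0,0,0,0,0,0,0.2,0,0,0,0,0,0,0.4,0,0,0,0,0,0,0.4,0,0,0,0,0,0,0.4,0,0,-2,0,0,0,0.4,0,0,-6,0,0,0,0.4,0,2,-10,0,0,0,0.4,0,6,-11,0,0,0,0.4,0,6,-11,0,0,0,0.4])

```text
time: 13.15
tcp_pos: [0.5067, 0.2002, 0.1921]
eef_rot: [-1.902, 2.498, -0.004]
ft_force: [0.5, -0.5, -0.0]
finger_gap: 0.0618
```

```bash
python3 - <<'E'
from h import *
from plant import optics,arm
s=arm.get_state();print(s['time'],s['tcp_pos'],s['finger_gap'],s['ft_force'])
d=optics.get_image('wrist');np.savez('w5.npz',**d,tcp_pos=s['tcp_pos'],eef_rot=s['eef_rot']);im=[cv2.resize(d['color'][20:220,190:450],(455,350))]
d=optics.get_image('scene');np.savez('scene5.npz',**d);im.append(cv2.resize(d['color'][130:230,360:460],(345,350)))
for nm,c,p in (('blue',B,(276,238)),('orange',O,(304,226))): print(nm,rect(d,blob(d['color'],*c,p,26),.05)[0])
cv2.imwrite('pics/p7.png',np.hstack(im)[:,:,::-1])
E
```

```text
13.15 [0.50668395 0.2001705  0.19211845] 0.061768122378971085 [ 0.48720399 -0.48867002 -0.03047231]
blue ((575.9295043945312, -178.431640625), (41.71551513671875, 83.21651458740234), 89.0409927368164)
orange ((577.3006591796875, -108.73295593261719), (42.24937057495117, 82.54827880859375), 89.27388763427734)
```

View pics/p7.png

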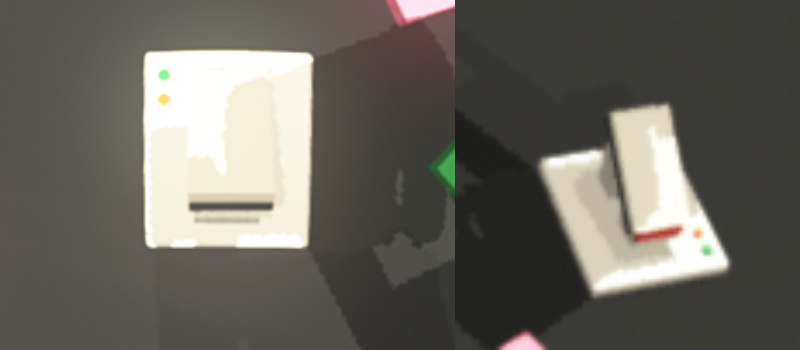

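```bash
python3 - <<'E'
from h import *
d=dict(np.load('w5.npz'));f=lambda u,v,z:wrist_plane(d,d,[(190+u/1.75,20+v/1.75)],z)[0]
e=f(231,194,.0915);print(e,'centre',e+.0282*np.array([.963,-.27,0]),'yaw',np.rad2deg(np.arctan2(*(f(188,202,.085)-f(273,202,.085))[1::-1])))
from plant import workorder;print(workorder.job_done())
E
```

```text
[0.56212024 0.18366998 0.0915    ] centre [0.58927684 0.17605598 0.0915    ] yaw 74.57676232805568
the job is handed in; nothing more can be done
None
```

The white tile is out of its case and lying white face up in the reading cradle, released, and I handed the job in at about 13.3 s of the 43 s allowed. No verdict is reported.

I pressed the white tile at its yellow-marked end with shut fingers. It took two presses: the first stopped at 5.4 N, and after the second the camera showed it tipped. I then gripped the raised end across its width at 35 N and carried it at about 34° lean. I lowered it onto the cradle until I felt about 3 N, opened the fingers and backed away.

| Last check | Result |
|---|---|
| Tile centre (x, y) | (0.589, 0.176) m; seat estimates were (0.589, 0.177) and (0.587, 0.178), so within about 3 mm |
| Squareness | tile width at 74.6° against about 74–74.5° for the cradle |
| Tile pose | flat on the bed with its low end at the red lip, judged by eye from the scene view |
| Blue and orange tiles | flat and within 1 mm of their start in the scene view |
| Gripper | open and clear, force near zero |

No check failed. The seat height and the flatness on the bed were not measured directly.

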